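# Third hand for a lug handle

### The job

Lift the loose U-shaped lug handle of unglazed fired clay out of the open plaster press mould and press its two feet, loop level, squarely and centred onto the two flat bosses on the near side of the soup crock, so that the crock is backed by the V of the bench stop. Push with a steady 10 N or so, never hard enough to chip the bisque (under 25 N), and finish while still holding and pressing it there, so that a student can tape the handle on. Leave the other things on the table where they are.

Things in the scene. Friction and masses are not known exactly. Their poses are not given: they have to be found in the camera images.
- lug: Loose U-shaped fired clay handle, 60 g, lying flat in the mould, 22 mm tall, 48 mm long: two straight parallel legs 12 mm thick, outer faces 52 mm apart (40 mm between centrelines), joined by a rounded bar; each ends in a flat-faced foot 17 mm wide (57 mm over both). Origin on the underside midway between the foot faces; +x points out of the foot faces, y from foot to foot, z up.
- lug_grip (a point): Point midway between the lug's straight legs, 20 mm behind the foot faces, at half height (11 mm above the underside); pinch the two legs here from outside along the lug's y (52 mm). Axes as lug.
- lug_feet (a point): Point midway between the two foot faces of the lug, at half its height (11 mm above the underside). Axes as lug.
- mould: Half of a plaster press mould that holds the lug: fixed white block 105 (x) x 125 (y) x 34 mm, U-shaped cavity 9 mm deep in its top, four keys (domes 4.3 mm high, 14 mm wide) at x = +-42, y = +-50 mm. The lug lies on the cavity floor, 25 mm above the table, with 1.5 mm play; 13 mm of it stands proud; its feet point to the mould's +x. Origin at the centre of the underside, z up.
- mould_half: The other half of the mould, a like fixed block with an empty cavity and no keys. Origin at the centre of its underside. The two halves may have changed places.
- crock: Loose round crock of unglazed fired clay, 0.38 kg, 132 mm across, 80 mm high, open on top, on the bench stop's base. One handle is already fixed on its far side (+x); on its near side (-x) are two flat bosses 24 mm wide, 32 mm tall, centres 40 mm apart along y and 50 mm above the underside, faces at x = -69 mm. Origin at the centre of its underside, z up.
- crock_seat (a point): Point midway between the two boss faces, where lug_feet belongs when fitted (lug's x along the crock's x); 50 mm above the crock's underside, 62 mm above the table. Axes as crock: the bosses face -x, the handle is pushed towards +x.
- bench_stop: Fixed rigid stop: plywood base 180 (x) x 170 (y) x 12 mm with two cork-faced wooden cheeks at 45 degrees, a V open to -x, tops 72 mm above the table. The crock stands on the base 1 to 2 mm short of the V, its fixed handle in the gap between the cheeks. Origin on the table, under the axis of a crock fully home in the V; +x into the V.
- v_cheeks: The two cork-faced cheeks of the bench stop, fixed to it; same origin and axes as bench_stop. Each face is vertical, 50 mm wide, 66 mm from the crock axis when the crock is home.
- tape: A roll of masking tape, 97 mm across and 25 mm high, lying flat: leave it alone. Origin at the centre of its underside.
- cement_pot: An open jar, 86 mm across, 89 mm high: leave it alone. Origin at the centre of its underside.
- cement_brush: A long brush, 250 mm, lying on the table: leave it alone. Origin at the centre of its underside.
- boxwood: A wooden modelling tool, 175 mm, lying on the table: leave it alone. Origin at the centre of its underside.
- cup_a: A small bisque cup, 56 mm across, 58 mm high, at the back: leave it alone. Origin at the centre of its underside.
- cup_b: A small bisque cup, 62 mm across, 58 mm high, at the back: leave it alone. Origin at the centre of its underside.
Mind the look-alikes: they are no part of the job. What is shaped like the lug but red is not meant.

How it is judged:
On the way, in this order (a step that is already met when the one before it is completed fails the run):
1. the lug handle is lifted clear of the mould in the fingers (z of lug in the frame of mould above 0.045 m and contact force between lug and mould below 0.05 N and contact force between the fingers and lug above 2 N), for 0.2 s.
2. both feet are seated on the bosses and pressed with 5 to 16 N, steadily for one second (y of lug_feet in the frame of crock_seat between -0.005 and 0.005 m and z of lug_feet in the frame of crock_seat between -0.005 and 0.005 m and x of lug_feet in the frame of crock_seat above -0.003 m and angle between the x axis of lug and the x axis of crock, either way round below 0.06 rad and angle between the z axis of lug and the z axis of crock, either way round below 0.08 rad and contact force between lug and crock between 5 and 16 N), for 1 s.
At the end, for the whole second after the job is handed in: Still gripped and pressed on the crock with 5 to 16 N: feet against the bosses, within 5 mm sideways and in height, square within 0.06 rad, level within 0.08; crock upright, backed by the V (over 1 N, within 4 mm of home); handle off mould and stop; all at rest (all of step 2 and contact force between crock and v_cheeks above 1 N and horizontal distance between crock and bench_stop below 0.004 m and angle between crock's own z axis and vertical below 0.05 rad and contact force between the fingers and lug above 3 N and contact force between lug and bench_stop below 0.1 N and contact force between lug and mould below 0.1 N and linear speed of each of lug, crock below 0.01 m/s); the arm keeps its last pose, push and grip.
It fails at once if the handle is pushed against the crock with more than 25 N (contact force between lug and crock above 25 N).
It fails at once if the crock is tipped or pushed out of the stop (angle between crock's own z axis and vertical above 0.2 rad or distance of crock from where it was at the start of the episode above 0.025 m).
It fails at once if the handle is dropped or tipped over (angle between lug's own z axis and vertical above 0.6 rad).
It fails at once if a bystander is moved (distance of any of tape, cement_pot, cement_brush, boxwood, cup_a, cup_b from where it was at the start of the episode above 0.02 m).
It also fails if it takes over 51 s, if anything falls off the work surface, if the arm or the gripper's body presses on something with over 40 N, if the wrist force passes 120 N, or if a joint passes its speed limit or range.

### The arm

A 7-joint arm with a two-finger parallel gripper is mounted at the origin on the work surface; the furniture and walls round the work are solid. World frame = base frame: x ahead of the robot, y to its left, z up, the work surface at z = 0. Lengths are in m, angles in rad, forces in N, time in s.
With the tool pointing down it reaches from about 0.425 to 0.875 m from the base axis. Payload 4.7 kg.
Tool frame: the origin (TCP) lies midway between the tips of the shut fingers; the grasp point (between the pads) lies 19 mm behind it; z points along the fingers, y is the direction in which the jaws open and shut (so a half turn about z gives the same grasp; the last joint's range is limited). The gripper opens to 87 mm and grips with 3 to 60 N. Pads are 19 mm wide; open, the fingers measure 117 mm over their backs; the gripper's body (75 mm by 190 mm) begins 51 mm behind the grasp point.
Start: joints at [1.299, 0.321, -0.07, 1.45, 0.023, 1.371, -0.057], TCP at [0.183, -0.624, 0.223] pointing down, gripper open.
Joint ranges: [-2.86, 2.86], [-0.3, 2.09], [-1.38, 1.24], [0.06, 2.45], [-1.56, 4.7], [0.09, 2.05], [-2.69, 2.69]. Speed limits (rad/s): [2.57, 2.57, 3.14, 3.14, 3.14, 3.14, 3.14].

### API

Orientations are given as a rotation vector (axis times angle).
In Python, from bench import get_state, eyes, job gives the robot as it stands. The module is installed in compiled form; this text tells all that it offers.
- The arm moves only by the shell command python3 -m jog 'ROWS' [FORCE]. ROWS is JSON, a list that holds one entry, the list of rows, each a list of 5 numbers: the opening, from 0 (shut) to 1 (fully open), then the shift along the tool's x, y, z in units of 40 mm (1.0 is 40 mm), then the turn about the tool's z in units of 5 degrees (1.0 is 5 degrees). In form: [[[jaw, dx, dy, dz, turn], ...]]. A call has 1 to 10 rows; each row shifts and turns the commanded pose from where the row before left it, along the tool's axes as they then stand; what a row does not reach is not made up. A row lasts 1/8 s, in which the tool goes at most 62.5 mm and 10.7 degrees, less where a joint would pass 70% of its speed; a pose out of reach is approached as far as the arm can. A call is refused whole if a number of a shift passes 1 or a number of a turn 1, either way. A call with a gripper value outside its range is refused whole. The fingers move at their own pace and stop on an object; FORCE is the grip in N (left out, the last holds). Time passes only in rows, so rows that do not move let the fingers close. It gives the time, the measured TCP pose, the force and the opening at its end, in the units of the state.
- get_state(): the state, without advancing time (a new reading comes with each control period).
- eyes.get_image(name): name is "side" or "top"; returns (picture, depth): 400x640x3 uint8, red, green, blue; 400x640 float32, m along the optical axis (not along the pixel's ray), 0 where there is no reading.
- eyes.camera_params(name): a dict with "camera_matrix" (3x3 intrinsics, pixels), "k1" (the pictures are not rectified: a ray, as slopes to the right and down, at radius r is drawn at 1 + k1 r^2 times it, then the intrinsics apply), "pose" (4x4, takes a point from camera to world coordinates). Camera axes: x right, y down, z forward; pixel columns grow to the right and rows downward; lengths in m; the calibration is good to about 2 mm. A picture is of the moment at which its call begins. camera_params takes no time and is no camera call.
- job.close_job(): hands the job in, once; it reports no verdict.
The state is a dict: "time": time; "joint_positions": joint angles; "qd": joint speeds; "joint_torque": joint torques, N m; "position": TCP position; "tool_rot": TCP orientation; "ft_force": force on the tool from outside, world axes, zero at the start; "torque": the same for the moment, N m; "grip_width": opening from 0.0 (shut) to 1.0 (fully open).
Only numpy, scipy, OpenCV 4.12 (cv2) and the standard library are available. Lean on these libraries where they do the work, as an engineer would, in place of code of your own. Each camera call takes 0.05 s, during which the arm holds its last target. There are 200 camera calls.

## Working session

There is one attempt and no reset: what is moved stays moved. The work goes in short steps, Python scripts to look and compute and a shell command to move; the robot and the scene stay as the last step left them, time stands still between calls to the robot, and variables do not carry over. Pictures are saved under pics/ and viewed, about 8 in all and at most 12, crops included, and the job is handed in when it is done.

```bash
mkdir -p pics; cat > h.py <<'E'
import numpy as np, cv2
from bench import get_state, eyes, job
from scipy.spatial.transform import Rotation as R
def cam(n):
    p=eyes.camera_params(n); return np.array(p["camera_matrix"]),p["k1"],np.array(p["pose"])
def rays(n,uv):
    K,k1,T=cam(n); uv=np.atleast_2d(np.float64(uv)).reshape(-1,1,2)
    s=cv2.undistortPoints(uv,K,np.array([k1,0,0,0,0.])).reshape(-1,2)
    return s,T
def onplane(n,uv,z):
    s,T=rays(n,uv); d=np.c_[s,np.ones(len(s))]@T[:3,:3].T; o=T[:3,3]
    return o+d*((z-o[2])/d[:,2])[:,None]
def cloud(n,dep):
    v,u=np.mgrid[:400,:640]; s,T=rays(n,np.stack([u.ravel(),v.ravel()],1))
    d=dep.ravel(); P=np.c_[s*d[:,None],d]@T[:3,:3].T+T[:3,3]; P[d==0]=np.nan
    return P.reshape(400,640,3)
E
python3 - <<'E'
from h import *
for n in("top","side"):
    im,d=eyes.get_image(n); cv2.imwrite(f"pics/{n}0.png",im[:,:,::-1]); np.save(f"{n}0.npy",d); np.save(f"{n}0im.npy",im)
    K,k,T=cam(n); print(n,K.round(1).tolist(),k,T.round(3).tolist())
s=get_state(); print(s["position"],s["tool_rot"],s["ft_force"],s["grip_width"],s["time"])
print(R.from_rotvec(s["tool_rot"]).as_matrix().round(3))
E
```

```text
top [[401.5, 0.0, 313.9], [0.0, 401.5, 201.4], [0.0, 0.0, 1.0]] -0.015831467697152653 [[-0.037, -0.978, 0.204, 0.363], [-0.999, 0.036, -0.011, 0.016], [0.003, -0.205, -0.979, 1.061], [0.0, 0.0, 0.0, 1.0]]
side [[435.2, 0.0, 323.5], [0.0, 435.2, 194.8], [0.0, 0.0, 1.0]] 0.0009905068052951326 [[-0.957, -0.166, 0.236, 0.297], [-0.288, 0.574, -0.766, 0.862], [-0.009, -0.802, -0.597, 0.728], [0.0, 0.0, 0.0, 1.0]]
[ 0.18304264 -0.62317617  0.22157106] [-3.10790538e+00 -4.47158597e-01  5.87163602e-04] [-0.43092501 -0.16907627  0.25379822] 0.9992742277395196 0.1
[[ 0.959  0.282 -0.001]
 [ 0.282 -0.959  0.002]
 [-0.    -0.002 -1.   ]]
```

View pics/top0.png

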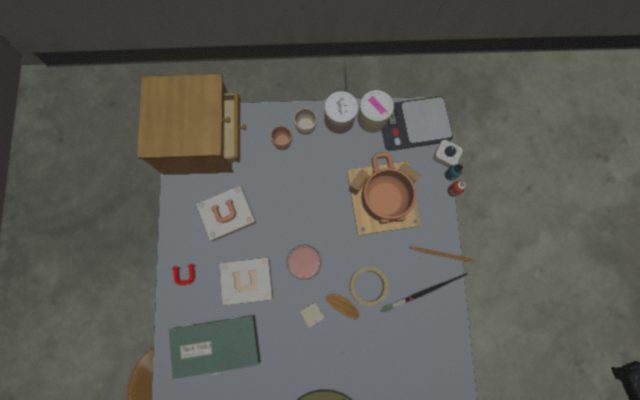

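View pics/side0.png

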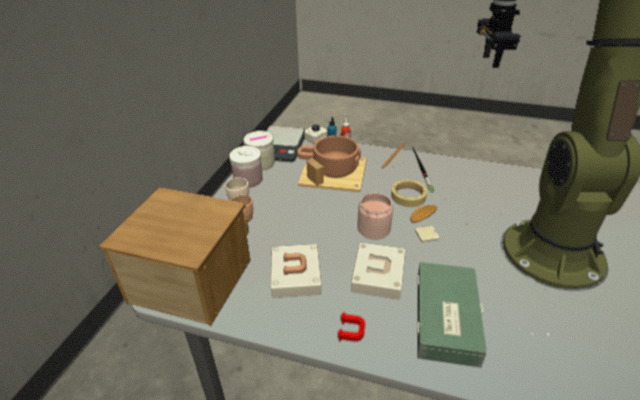

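Candidates for the lug are the terracotta U in a white block at top (225,212) / side (296,263), the pale cavity at top (245,282) / side (380,265), and the red U at top (184,275) / side (352,327). The terracotta one fits, since it is clay-coloured, stands proud and lies in a mould. I'll confirm that in an enlarged crop and measure.

```bash
python3 - <<'E'
from h import *
t=cv2.imread("pics/top0.png"); s=cv2.imread("pics/side0.png")
r=lambda a:cv2.resize(a,(400,300),interpolation=cv2.INTER_CUBIC)
a=r(t[180:315,160:340][:,:]); 
b=r(t[145:240,335:462]); c=r(s[235:310,262:362]); d=r(s[128:203,292:392])
cv2.imwrite("pics/crop1.png",np.vstack([np.hstack([a,b]),np.hstack([c,d])]))
P=cloud("top",np.load("top0.npy")); Q=cloud("side",np.load("side0.npy"))
for n,C,uvs in(("top",P,[(218,213),(225,219),(205,222),(245,280),(262,270),(389,193),(365,210),(380,225),(372,155),(305,262)]),("side",Q,[(285,265),(300,258),(310,285),(380,265),(336,150),(345,182)])):
    for u,v in uvs: print(n,u,v,C[v,u].round(4))
E
```

```text
top 218 213 [0.5528 0.2512 0.0469]
top 225 219 [0.5369 0.2335 0.0452]
top 205 222 [0.5323 0.2868 0.0368]
top 245 280 [nan nan nan]
top 262 270 [0.405  0.1417 0.0335]
top 389 193 [ 0.5958 -0.1971  0.0175]
top 365 210 [ 0.5462 -0.1256  0.0502]
top 380 225 [ 0.5119 -0.1685  0.0087]
top 372 155 [ 0.708  -0.1612  0.0034]
top 305 262 [0.4196 0.0322 0.059 ]
side 285 265 [0.5718 0.2567 0.0499]
side 300 258 [0.5499 0.2225 0.0443]
side 310 285 [0.5074 0.2821 0.0345]
side 380 265 [0.3778 0.1881 0.0381]
side 336 150 [ 0.5963 -0.2432  0.045 ]
side 345 182 [ 0.5385 -0.1317  0.0123]
```

View pics/crop1.png

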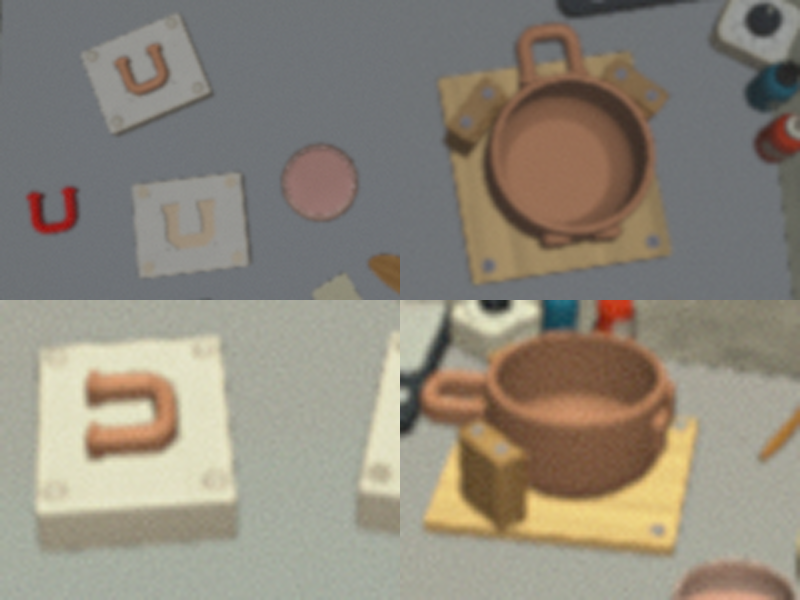

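The crop confirms it: the terracotta U in the upper-left mould is the real lug, standing proud with its feet up-left in the top view. The other block is an empty cavity. The crock's bosses face the near side, around top pixel (385,220).

```bash
python3 - <<'E'
from h import *
def big(m,near):
    n,l,s,c=cv2.connectedComponentsWithStats(m.astype(np.uint8)); 
    i=l[near[1],near[0]]; 
    return l==i if i else None
def rect(n,m,z,name):
    c=max(cv2.findContours(m.astype(np.uint8),0,1)[0],key=cv2.contourArea).reshape(-1,2)
    W=onplane(n,c,z)[:,:2]*1000
    (cx,cy),(w,h),a=cv2.minAreaRect(W.astype(np.float32)); print(n,name,"ctr",round(cx,1),round(cy,1),"size",round(w,1),round(h,1),"ang",round(a,1)); return W
for n,lug,mo,crk,base in(("top",(218,213),(205,222),(375,193),(365,218)),("side",(285,265),(310,285),(336,165),(345,182))):
    im=np.load(f"{n}0im.npy"); d=np.load(f"{n}0.npy"); P=cloud(n,d); hsv=cv2.cvtColor(im,cv2.COLOR_RGB2HSV).astype(int)
    H,S,V=hsv[...,0],hsv[...,1],hsv[...,2]
    for nm,p in(("lug",lug),("mould",mo),("crock",crk),("base",base)): print(n,nm,hsv[p[1],p[0]])
    m=((H<15)|(H>170))&(S>90)&(V>50)
    L=big(m,lug)
    if L is not None:
        rect(n,L,.044,"lug"); v,u=np.nonzero(L); q=onplane(n,np.c_[u,v],.043)[:,:2]*1000; print(" centroid",q.mean(0).round(1),len(q))
        z=P[L][:,2]; print(" lug z pct",np.nanpercentile(z,[10,50,90]).round(4))
    # mould top by depth
    near=np.hypot(P[...,0]-.545,P[...,1]-.245)<.1
    mm=(P[...,2]>.027)&near
    mm=cv2.morphologyEx(mm.astype(np.uint8),cv2.MORPH_CLOSE,np.ones((5,5)))
    rect(n,mm,.034,"mould-depth")
    g=(V>(150 if n=="side" else 110))&(S<60)&(np.hypot(*(onplane(n,np.stack(np.meshgrid(np.arange(640),np.arange(400)),-1).reshape(-1,2),.034)[:,:2]-[.545,.245]).T).reshape(400,640)<.11)
    g=g|((L if L is not None else 0)); rect(n,g,.034,"mould-colour")
    # crock
    C=big(m,crk)
    if C is not None:
        k=(P[...,2]>.084)&(np.hypot(P[...,0]-.59,P[...,1]+.2)<.1)
        q=P[k][:,:2]*1000; print(" crock rim pts",len(q)); 
        A=np.c_[2*q,np.ones(len(q))]; x=np.linalg.lstsq(A,(q**2).sum(1),rcond=None)[0]; print(" rim circle",x[:2].round(1),np.sqrt(x[2]+x[0]**2+x[1]**2).round(1))
E
```

```text
top lug [ 11 104 115]
top mould [ 30   7 149]
top crock [ 11 112 153]
top base [ 19  97 160]
top lug ctr 556.5 235.7 size 46.5 51.6 ang 21.3
 centroid [554.2 234.8] 157
 lug z pct [0.0433 0.0465 0.049 ]
top mould-depth ctr 556.1 235.8 size 105.8 123.4 ang 22.0
top mould-colour ctr 545.3 245.4 size 215.9 218.6 ang 89.3
 crock rim pts 451
 rim circle [ 579.1 -182.1] 62.1
side lug [ 18  67 209]
side mould [ 26  40 206]
side crock [ 13 120 127]
side base [ 22 116 235]
side mould-depth ctr 556.7 238.7 size 104.7 133.8 ang 21.4
side mould-colour ctr 545.4 244.1 size 218.7 217.6 ang 16.3
 crock rim pts 391
 rim circle [ 581.  -182.5] 62.3
```

```bash
python3 - <<'E'
from h import *
uv=np.stack(np.meshgrid(np.arange(640),np.arange(400)),-1).reshape(-1,2)
c0=np.array([580,-182.3])
for n in("top","side"):
    im=np.load(f"{n}0im.npy"); P=cloud(n,np.load(f"{n}0.npy")); h=cv2.cvtColor(im,cv2.COLOR_RGB2HSV).astype(int); H,S,V=h[...,0],h[...,1],h[...,2]
    pl=lambda z: onplane(n,uv,z)[:,:2].reshape(400,640,2)*1000-c0
    B=pl(.012); m=(S>60)&(np.abs(B).max(-1)<150)&(V>60)
    lab=cv2.connectedComponents(m.astype(np.uint8))[1]
    i=np.bincount(lab[lab>0]).argmax(); k=lab==i
    base=k&(H>=16)&(np.abs(P[...,2]-.012)<.012)
    W=(B[base]+c0).astype(np.float32); r=cv2.minAreaRect(W); print(n,"base",np.round(r[0],1),np.round(r[1],1),round(r[2],1))
    for z in(.073,.078):
        D=pl(z); t=k&(H<16)&(S>70); r=np.hypot(*np.moveaxis(D,-1,0)); far=t&(r>78)&(D[...,0]>20)&(P[...,2]>.05)
        a=D[far].mean(0); print(" handle",len(D[far]),a.round(1),np.degrees(np.arctan2(a[1],a[0])).round(1), "maxr",r[far].max().round(1))
    # near-side points above base
    q=P*1000; q2=q[...,:2]-c0; rr=np.hypot(q2[...,0],q2[...,1]); nb=(rr>60)&(rr<82)&(q[...,2]>30)&(q[...,2]<80)&(q2[...,0]<-30)&(H<16)
    pts=np.c_[q2[nb],q[nb][:,2]]; print(" near pts",len(pts)); 
    if n=="top": 
        v,u=np.nonzero(nb)
        for a in np.c_[u,v,pts,V[nb],S[nb]].round(0).astype(int)[::max(1,len(pts)//45)]: print(*a,end=" | ")
        print()
E
```

```text
top base [ 586.7 -181.7] [179.6 169. ] 6.3
 handle 175 [89.1  8.6] 5.5 maxr 111.4
 handle 170 [88. 10.] 6.5 maxr 109.9
 near pts 125
409 206 -32 -51 74 87 108 | 408 207 -33 -51 64 82 109 | 366 208 -33 57 71 66 97 | 365 209 -32 57 56 85 96 | 367 209 -36 55 75 68 86 | 406 209 -34 -50 46 90 108 | 366 210 -36 55 59 78 88 | 368 210 -38 52 73 69 89 | 406 210 -40 -45 65 108 111 | 367 211 -38 53 60 76 91 | 369 211 -41 50 75 67 91 | 368 212 -41 51 58 72 99 | 370 212 -44 48 77 69 89 | 369 213 -44 49 62 73 84 | 371 213 -47 46 77 67 88 | 370 214 -46 46 60 70 98 | 372 214 -49 44 76 68 94 | 371 215 -49 44 61 75 92 | 373 215 -51 41 73 69 96 | 373 216 -52 39 63 70 91 | 375 216 -55 37 78 70 98 | 404 216 -57 -36 77 127 104 | 374 217 -55 37 61 70 87 | 376 217 -56 33 70 69 81 | 378 217 -58 30 80 74 90 | 402 217 -60 -30 77 130 114 | 404 217 -60 -36 75 133 111 | 376 218 -57 32 62 72 96 | 378 218 -59 28 68 71 93 | 380 218 -61 25 79 79 97 | 400 218 -62 -26 74 128 112 | 402 218 -62 -31 74 139 110 | 378 219 -60 27 63 72 85 | 380 219 -63 24 76 85 96 | 382 219 -63 20 77 116 108 | 396 219 -64 -16 73 88 107 | 398
[... 180 characters left out ...]
15 77 135 111 | 387 220 -66 8 78 125 114 | 389 220 -66 2 73 93 107 | 391 220 -66 -3 75 77 93 | 393 220 -66 -9 71 83 95 | 395 220 -64 -16 62 80 89 | 397 220 -66 -18 74 94 100 | 399 220 -67 -23 75 102 108 | 401 220 -67 -28 73 101 106 | 403 220 -66 -34 70 121 99 | 381 221 -67 22 74 109 108 | 383 221 -68 18 80 127 108 | 385 221 -68 13 78 127 114 | 387 221 -68 7 76 124 109 | 389 221 -66 -1 57 99 103 | 391 221 -66 -6 59 89 97 | 380 222 -69 24 69 86 98 | 382 222 -70 20 74 102 105 | 384 222 -70 14 72 101 104 | 386 222 -70 10 74 105 107 | 381 223 -71 21 67 103 97 | 
side base [ 592.  -211.4] [183.7 249.4] 6.4
 handle 178 [89.4 14.4] 9.2 maxr 113.8
 handle 165 [87.7 26.5] 16.8 maxr 113.0
 near pts 227
```

Mould and lug: centre (556,236) mm, yaw about 21.7°, and the sizes match. Crock: centre (580,-182), yaw about 6.3°, agreed by the base, handle and bosses. Next I'll start moving and check the cabinet clearance.

```bash
cat > to.py <<'E'
import sys
from h import *
s=get_state(); M=R.from_rotvec(s["tool_rot"]).as_matrix(); t=np.array([float(a) for a in sys.argv[1:4]])/1000
print("t",round(s["time"],2),"pos",(np.array(s["position"])*1000).round(1),"yaw",np.degrees(np.arctan2(M[1,0],M[0,0])).round(2),"F",np.round(s["ft_force"],2),"w",round(s["grip_width"],3))
print("units tool xyz",((M.T@(t-s["position"]))/.04).round(3),"turn",round(-(float(sys.argv[4])-np.degrees(np.arctan2(M[1,0],M[0,0])))/5,3))
E
python3 - <<'E'
from h import *
P=cloud("top",np.load("top0.npy"))*1000
k=(P[...,2]>90)&(P[...,0]<1000)&(np.abs(P[...,1])<500)&(P[...,0]>250)
d=np.hypot(P[...,0]-558,P[...,1]-237); d[~k]=1e9; i=np.unravel_index(d.argmin(),d.shape); print(i,P[i].round(),d[i].round())
E
python3 -m jog '[[[1,0.88,-0.19,0,-0.1],[1,0.88,-0.19,0,-0.1],[1,0.88,-0.19,0,-0.1],[1,0.88,-0.19,0,-0.1],[1,0.88,-0.19,0,-0.1],[1,0.88,-0.19,0,-0.1],[1,0.88,-0.19,0,-0.1],[1,0.88,-0.19,0,-0.1],[1,0.88,-0.19,0,-0.1],[1,0.88,-0.19,0,-0.1]]]' 40
python3 to.py 560 237 150 21.7
```

```text
(np.int64(155), np.int64(217)) [667. 226. 170.] 109.0
time: 1.35
position: [0.493, -0.4385, 0.222]
tool_rot: [-3.086, -0.583, 0.001]
ft_force: [0.6, -0.2, -0.1]
grip_width: 0.997
t 1.35 pos [ 493.  -438.5  222. ] yaw 21.38 F [ 0.64 -0.16 -0.08] w 0.997
units tool xyz [  7.717 -15.112   1.806] turn -0.063
```

```bash

python3 -m jog '[[[1,0.48,-0.94,0,0],[1,0.48,-0.94,0,0],[1,0.48,-0.94,0,0],[1,0.48,-0.94,0,0],[1,0.48,-0.94,0,0],[1,0.48,-0.94,0,0],[1,0.48,-0.94,0,0],[1,0.48,-0.94,0,0],[1,0.48,-0.94,0,0],[1,0.48,-0.94,0,0]]]' >/dev/null
python3 -m jog '[[[1,0.48,-0.94,0.2,0],[1,0.48,-0.94,0.2,0],[1,0.48,-0.94,0.2,0],[1,0.48,-0.94,0.3,0],[1,0.48,-0.94,0.3,0],[1,0.48,-0.94,0.4,0],[1,0,0,0,0],[1,0,0,0,0]]]'
python3 to.py 560.2 237.2 90 21.7
```

```text
time: 3.6
position: [0.5591, 0.2321, 0.1581]
tool_rot: [3.086, 0.582, -0.002]
ft_force: [1.0, -0.3, 0.4]
grip_width: 1.001
t 3.6 pos [559.1 232.1 158.1] yaw 21.37 F [ 0.95 -0.33  0.4 ] w 1.001
units tool xyz [ 0.073 -0.109  1.701] turn -0.066
```

```bash

python3 -m jog '[[[1,0.07,-0.11,0.7,-0.07],[1,0,0,0.7,0],[1,0,0,0.6,0],[1,0,0,0,0],[1,0,0,0,0]]]'
python3 to.py 560.2 237.2 36 21.7
python3 - <<'E'
from h import *
o=[]
for n,(u,v,w) in(("side",(296,255,60)),("top",(225,205,60))):
    im,d=eyes.get_image(n); c=im[v-w:v+w,u-w:u+w,::-1]; o.append(cv2.resize(c,(400,400),interpolation=cv2.INTER_CUBIC))
cv2.imwrite("pics/hover.png",np.hstack(o))
E
```

```text
time: 4.22
position: [0.5613, 0.2373, 0.0798]
tool_rot: [3.085, 0.59, 0.003]
ft_force: [-0.2, -0.6, 0.6]
grip_width: 0.999
t 4.22 pos [561.3 237.3  79.8] yaw 21.64 F [-0.16 -0.61  0.65] w 0.999
units tool xyz [-0.028 -0.009  1.095] turn -0.013
```

View pics/hover.png

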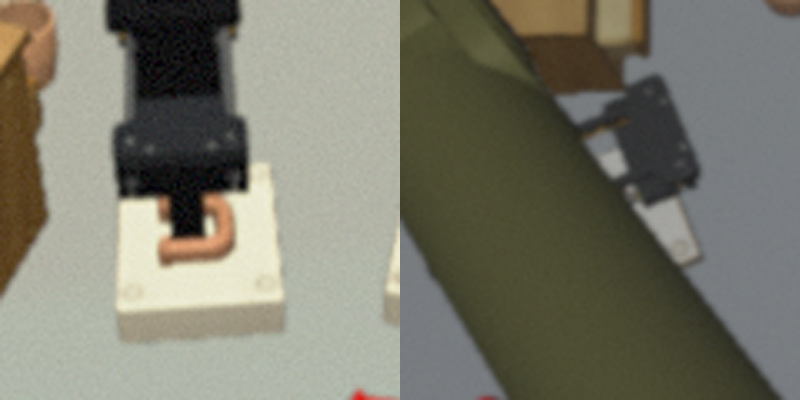

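The hover view shows the near finger at crop (187,220), lined up in x with the lug's straight legs (x 165–205). The projected offset fits its height. I'll descend now.

```bash

python3 -m jog '[[[1,-0.03,0,0.4,0],[1,0,0,0.4,0],[1,0,0,0.2,0],[1,0,0,0,0],[1,0,0,0,0]]]'
python3 to.py 560.2 237.2 36 21.7
python3 - <<'E'
from h import *
n,u,v,w="side",296,255,60
im,d=eyes.get_image(n); c=im[v-w:v+w,u-w:u+w,::-1]; cv2.imwrite("pics/low.png",cv2.resize(c,(500,500),interpolation=cv2.INTER_CUBIC))
E
```

```text
time: 4.95
position: [0.5593, 0.2378, 0.0387]
tool_rot: [-3.085, -0.592, -0.001]
ft_force: [0.3, -0.7, -0.3]
grip_width: 0.999
t 4.95 pos [559.3 237.8  38.7] yaw 21.73 F [ 0.34 -0.72 -0.33] w 0.999
units tool xyz [0.014 0.023 0.067] turn 0.006
```

View pics/low.png

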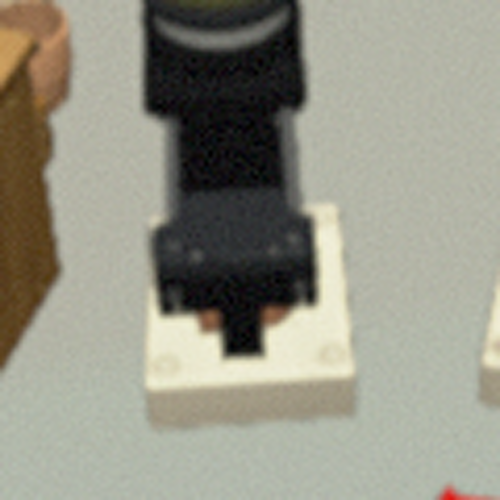

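The near finger is outside the lug's near leg and centred in the leg length, at crop (243,350). I'll lower 2 mm more and close.

```bash

python3 -m jog '[[[1,0,0,0.05,0],[1,0,0,0,0]]]' 40
python3 -m jog '[[[0,0,0,0,0],[0,0,0,0,0],[0,0,0,0,0],[0,0,0,0,0],[0,0,0,0,0],[0,0,0,0,0],[0,0,0,0,0],[0,0,0,0,0]]]' 40
python3 to.py 560.2 237.2 36 21.7
```

```text
time: 5.25
position: [0.5592, 0.2375, 0.0366]
tool_rot: [3.085, 0.592, 0.0]
ft_force: [0.6, 0.3, -0.8]
grip_width: 0.994
time: 6.25
position: [0.5592, 0.2374, 0.0365]
tool_rot: [3.085, 0.592, -0.0]
ft_force: [-0.6, -1.0, 0.3]
grip_width: 0.591
t 6.25 pos [559.2 237.4  36.5] yaw 21.72 F [-0.63 -0.99  0.29] w 0.591
units tool xyz [0.022 0.015 0.013] turn 0.004
```

Opening is 51.4 mm, which agrees with the 52 mm legs. I'll lift and carry.

```bash

python3 -m jog '[[[0,0,0,-0.3,0],[0,0,0,-0.5,0],[0,0,0,-0.5,0],[0,0,0,-0.6,0],[0,0,0,-0.6,0],[0,0,0,-0.4,0],[0,0,0,0,0],[0,0,0,0,0]]]'
python3 -m jog '[[[0,-0.2,0.41,0,0.15],[0,-0.4,0.82,0,0.27],[0,-0.4,0.82,0,0.27],[0,-0.4,0.82,0,0.27],[0,-0.4,0.82,0,0.27],[0,-0.4,0.82,0,0.27],[0,-0.4,0.82,0,0.27],[0,-0.4,0.82,0,0.27],[0,-0.4,0.82,0,0.27],[0,-0.4,0.82,0,0.27]]]'
python3 -m jog '[[[0,-0.4,0.82,0,0.27],[0,-0.4,0.82,0,0.2],[0,-0.2,0.4,0,0.1],[0,0,0,0,0],[0,0,0,0,0]]]'
python3 to.py 465.7 -194.8 62.5 6.2
```

```text
time: 7.25
position: [0.5586, 0.2372, 0.1518]
tool_rot: [3.085, 0.592, -0.002]
ft_force: [-0.3, -0.2, 0.0]
grip_width: 0.591
time: 8.5
position: [0.4968, -0.1055, 0.1518]
tool_rot: [3.133, 0.237, -0.002]
ft_force: [0.5, -0.3, -0.7]
grip_width: 0.591
time: 9.12
position: [0.4703, -0.1877, 0.1524]
tool_rot: [-3.136, -0.167, -0.0]
ft_force: [0.4, 1.1, -0.1]
grip_width: 0.597
t 9.12 pos [ 470.3 -187.7  152.4] yaw 6.08 F [ 0.42  1.1  -0.1 ] w 0.597
units tool xyz [-0.134  0.166  2.248] turn -0.023
```

```bash

python3 -m jog '[[[0,-0.13,0.17,0.4,-0.02],[0,0,0,0.6,0],[0,0,0,0.6,0],[0,0,0,0.45,0],[0,0,0,0.2,0],[0,0,0,0,0],[0,0,0,0,0]]]'
python3 to.py 465.7 -194.8 62.5 6.2
python3 - <<'E'
from h import *
o=[]
for n,(u,v,w) in(("side",(345,160,55)),("top",(389,205,55))):
    im,d=eyes.get_image(n); np.save(f"{n}1im.npy",im); np.save(f"{n}1.npy",d); c=im[v-w:v+w,u-w:u+w,::-1]; o.append(cv2.resize(c,(400,400),interpolation=cv2.INTER_CUBIC))
cv2.imwrite("pics/pre.png",np.hstack(o))
E
```

```text
time: 10.0
position: [0.4661, -0.1968, 0.0633]
tool_rot: [3.136, 0.167, 0.002]
ft_force: [0.4, 0.8, -0.5]
grip_width: 0.594
t 10.0 pos [ 466.1 -196.8   63.3] yaw 6.08 F [ 0.45  0.77 -0.54] w 0.594
units tool xyz [-0.005 -0.052  0.02 ] turn -0.023
```

View pics/pre.png

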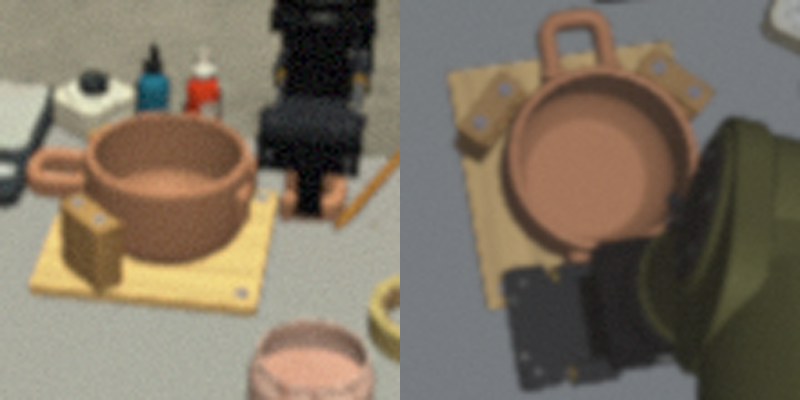

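The lug is held with its feet towards the bosses: the near foot is at side crop (290,203), the boss at (245,188). I'll check the lug's height and level by casting rays onto its near-side vertical plane.

```bash
cat > lev.py <<'E'
from h import *
import sys
def lev(im,g,yaw,umin):
    h=cv2.cvtColor(im,cv2.COLOR_RGB2HSV).astype(int); m=((h[...,0]<17))&(h[...,1]>70)&(h[...,2]>90)
    c,s_=np.cos(np.radians(yaw)),np.sin(np.radians(yaw)); ex=np.array([c,s_,0]); ey=np.array([-s_,c,0])
    uv=np.stack(np.meshgrid(np.arange(640),np.arange(400)),-1).reshape(-1,2)
    s,T=rays("side",uv); d=np.c_[s,np.ones(len(s))]@T[:3,:3].T; o=T[:3,3]-g
    k=(.026-o@ey)/(d@ey); X=o+d*k[:,None]; X=np.stack([X@ex,X[:,2]],-1).reshape(400,640,2)*1000
    M=m&(X[...,0]>-35)&(X[...,0]<umin)&(np.abs(X[...,1])<25)
    for x in np.arange(-32,umin,2.5):
        q=M&(np.abs(X[...,0]-x)<1.25)
        if q.sum()>2: z=X[q][:,1]+g[2]*1000; print(x,q.sum(),"z",z.min().round(1),z.max().round(1))
s=get_state(); lev(np.load("side1im.npy"),np.array(s["position"]),6.1,float(sys.argv[1]))
E
python3 lev.py 40
```

```text
-32.0 3 z 62.5 82.4
-27.0 4 z 58.5 75.3
-24.5 9 z 54.9 88.0
-22.0 10 z 54.6 87.7
-19.5 9 z 61.2 87.4
-17.0 9 z 60.9 87.1
-14.5 9 z 60.6 86.9
-12.0 7 z 60.3 80.1
-9.5 5 z 60.0 86.6
13.0 5 z 60.9 77.4
15.5 8 z 60.6 87.2
18.0 8 z 56.9 86.9
20.5 5 z 70.2 83.3
23.0 5 z 63.3 76.5
```

The lower edges at both ends agree (about 57–60 mm, with the shaded bottom lost), so the lug is level. The foot at +18 to +23 fits 21. I'll approach and then step in gently.

```bash

python3 -m jog '[[[0,0.15,-0.05,0.02,-0.02],[0,0.15,0,0,0],[0,0.1,0,0,0],[0,0.05,0,0,0],[0,0,0,0,0],[0,0,0,0,0]]]'
python3 to.py 490.5 -192.1 62.5 6.2
python3 -m jog '[[[0,0.03,0,0,0],[0,0.03,0,0,0],[0,0,0,0,0],[0,0,0,0,0]]]'
python3 to.py 490.5 -192.1 62.5 6.2
```

```text
time: 10.85
position: [0.4829, -0.1928, 0.0617]
tool_rot: [3.137, 0.169, -0.0]
ft_force: [-0.0, 0.4, -0.1]
grip_width: 0.592
t 10.85 pos [ 482.9 -192.8   61.7] yaw 6.17 F [-0.05  0.42 -0.12] w 0.592
units tool xyz [ 0.19   0.003 -0.02 ] turn -0.007
time: 11.35
position: [0.4855, -0.1924, 0.0617]
tool_rot: [3.137, 0.169, -0.0]
ft_force: [-0.6, 0.3, -0.3]
grip_width: 0.594
t 11.35 pos [ 485.5 -192.4   61.7] yaw 6.18 F [-0.6   0.33 -0.27] w 0.594
units tool xyz [ 0.125  0.005 -0.019] turn -0.004
```

```bash

for i in 1 2 3; do python3 -m jog '[[[0,0.03,0,-0.01,0],[0,0,0,0,0],[0,0,0,0,0]]]' | egrep 'posi|ft'; done
python3 to.py 490.5 -192.1 62.5 6.2
```

```text
position: [0.4867, -0.1923, 0.0621]
ft_force: [-0.8, 0.3, 0.1]
position: [0.4879, -0.1922, 0.0625]
ft_force: [0.7, -0.6, -0.3]
position: [0.4891, -0.1921, 0.063]
ft_force: [0.6, 0.1, -0.1]
t 12.47 pos [ 489.1 -192.1   63. ] yaw 6.18 F [ 0.56  0.1  -0.12] w 0.593
units tool xyz [0.035 0.005 0.011] turn -0.004
```

```bash

python3 -m jog '[[[0,0.03,0,0.01,0],[0,0,0,0,0],[0,0,0,0,0]]]' | egrep 'posi|ft'
python3 -m jog '[[[0,0.03,0,0,0],[0,0,0,0,0],[0,0,0,0,0]]]' | egrep 'posi|ft'
python3 to.py 490.5 -192.1 62.5 6.2
```

```text
position: [0.4899, -0.192, 0.0624]
ft_force: [-2.1, -0.0, 0.4]
position: [0.491, -0.1923, 0.0624]
ft_force: [-4.1, -1.4, 1.4]
t 13.22 pos [ 491.  -192.3   62.4] yaw 6.14 F [-4.08 -1.4   1.45] w 0.589
units tool xyz [-0.011 -0.005 -0.002] turn -0.011
```

Contact came at x≈490 mm, as predicted. I'll keep pushing until the V backs the crock.

```bash

python3 -m jog '[[[0,0.02,0,0,0],[0,0,0,0,0],[0,0,0,0,0]]]' | egrep 'posi|ft'
python3 -m jog '[[[0,0.02,0,0,0],[0,0,0,0,0],[0,0,0,0,0]]]' | egrep 'posi|ft'
python3 to.py 490.5 -192.1 62.5 6.2
```

```text
position: [0.4912, -0.1922, 0.0624]
ft_force: [-5.3, -1.4, 1.7]
position: [0.4913, -0.1922, 0.0624]
ft_force: [-7.6, -1.7, 3.2]
t 13.97 pos [ 491.3 -192.2   62.4] yaw 6.12 F [-7.57 -1.68  3.19] w 0.594
units tool xyz [-0.02  -0.004 -0.003] turn -0.016
```

```bash

python3 -m jog '[[[0,0.015,0,-0.02,0],[0,0,0,0,0],[0,0,0,0,0]]]' | egrep 'posi|ft'
python3 -m jog '[[[0,0.015,0,0,0],[0,0,0,0,0],[0,0,0,0,0]]]' | egrep 'posi|ft'
python3 to.py 490.5 -192.1 62.5 6.2
python3 - <<'E'
from h import *
s=get_state(); print(np.round(s["torque"],3), R.from_rotvec(s["tool_rot"]).as_matrix()[:,2].round(4))
o=[]
for n,(u,v,w) in(("side",(340,160,45)),("top",(389,200,45))):
    im,d=eyes.get_image(n); np.save(f"{n}1im.npy",im); np.save(f"{n}1.npy",d); c=im[v-w:v+w,u-w:u+w,::-1]; o.append(cv2.resize(c,(400,400),interpolation=cv2.INTER_CUBIC))
    P=cloud(n,d); k=(P[...,2]>.084)&(P[...,2]<.1)&(np.hypot(P[...,0]-.582,P[...,1]+.182)<.075)&(np.hypot(P[...,0]-.582,P[...,1]+.182)>.05)
    q=P[k][:,:2]*1000; A=np.c_[2*q,np.ones(len(q))]; x=np.linalg.lstsq(A,(q**2).sum(1),rcond=None)[0]; print(n,len(q)," rim circle",x[:2].round(1),np.sqrt(x[2]+x[0]**2+x[1]**2).round(1))
cv2.imwrite("pics/press.png",np.hstack(o))
E
python3 lev.py 22
```

```text
position: [0.4914, -0.1921, 0.0625]
ft_force: [-7.8, -2.0, -0.1]
position: [0.4914, -0.1921, 0.0625]
ft_force: [-9.4, -1.8, 2.0]
t 14.72 pos [ 491.4 -192.1   62.5] yaw 6.1 F [-9.41 -1.76  1.96] w 0.593
units tool xyz [-0.023 -0.003 -0.001] turn -0.019
[-0.478  1.849 -0.177] [-5.6e-03  1.0e-04 -1.0e+00]
side 348  rim circle [ 581.8 -182.1] 62.2
top 241  rim circle [ 580.6 -181.5] 61.8
-24.5 6 z 66.7 86.7
-22.0 6 z 63.1 86.4
-19.5 7 z 62.8 86.1
-17.0 7 z 66.1 85.8
-14.5 8 z 62.5 85.5
-12.0 8 z 62.2 85.2
-9.5 6 z 61.9 78.4
13.0 6 z 69.4 85.8
15.5 9 z 59.1 85.5
18.0 7 z 58.8 78.7
20.5 6 z 58.5 85.2
```

View pics/press.png

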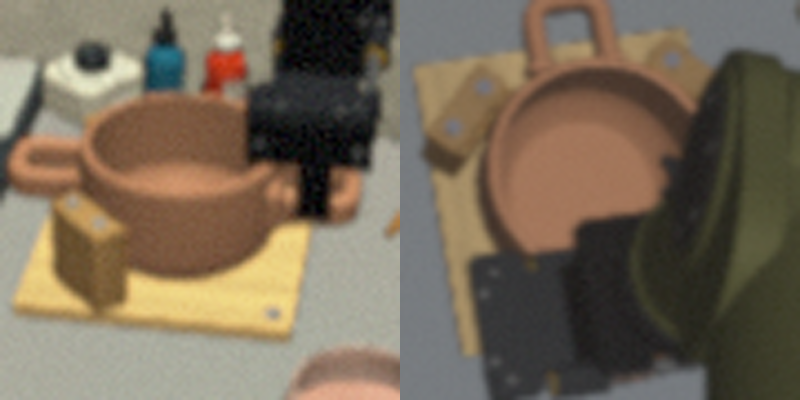

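Crock rim moved about +1.3 mm into the V, the force is about 9.6 N, and the lug's foot meets the boss at side crop (278,190). I'll recheck level with a softer mask that keeps the shaded underside.

```bash
sed -i 's/h\[...,1\]>70)&(h\[...,2\]>90)/h[...,1]>60)\&(h[...,2]>40)/' lev.py; python3 lev.py 22
python3 - <<'E'
from h import *
im=np.load("side1im.npy"); c=im[145:195,375-30:395][:, :,::-1]
c=im[150:190,345-30:345+30,::-1]; c=cv2.convertScaleAbs(c,alpha=1.4); cv2.imwrite("pics/z.png",cv2.resize(c,(780,520),interpolation=cv2.INTER_CUBIC))
E
```

```text
-27.0 3 z 73.6 87.0
-24.5 6 z 66.7 86.7
-22.0 6 z 63.1 86.4
-19.5 7 z 62.8 86.1
-17.0 7 z 66.1 85.8
-14.5 9 z 59.2 85.5
-12.0 9 z 58.9 85.2
-9.5 9 z 58.6 84.9
-7.0 7 z 58.2 78.1
10.5 6 z 63.1 86.1
13.0 8 z 62.7 85.8
15.5 9 z 59.1 85.5
18.0 7 z 58.8 78.7
20.5 6 z 58.5 85.2
```

View pics/z.png

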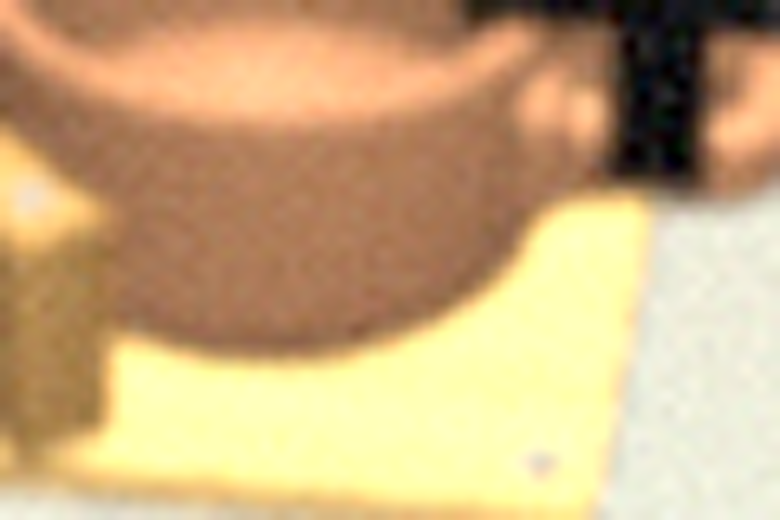

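The straight-leg undersides read 58.4 mm (rear) and 58.8 mm (front), so the lug is level. The higher values further back are the rounded bar. One depth check for height and sideways centring, plus a steadiness wait.

```bash

python3 -m jog '[[[0,0,0,0,0],[0,0,0,0,0],[0,0,0,0,0],[0,0,0,0,0],[0,0,0,0,0],[0,0,0,0,0],[0,0,0,0,0],[0,0,0,0,0]]]' | egrep 'posi|ft'
python3 - <<'E'
from h import *
s=get_state(); g=np.array(s["position"]); a=np.radians(6.1); E=np.array([[np.cos(a),np.sin(a),0],[-np.sin(a),np.cos(a),0],[0,0,1]])
F=[]
for _ in range(8): im,d=eyes.get_image("side"); F.append(get_state()["ft_force"]); 
print(np.mean(F,0).round(2),np.ptp(F,axis=0).round(2))
P=cloud("side",d); L=(P-g)@E.T*1000; h=cv2.cvtColor(im,cv2.COLOR_RGB2HSV).astype(int)
m=(h[...,0]<17)&(h[...,1]>60)&(h[...,2]>70)
for nm,lo,hi in(("foot/leg",10,19),("boss",21.5,30),("rear",-30,-8)):
    k=m&(L[...,0]>lo)&(L[...,0]<hi)&(np.abs(L[...,1])<45)&(L[...,2]>-25); q=L[k]; print(nm,len(q)); 
    if len(q): print(" y pct",np.percentile(q[:,1],[5,50,95]).round(1)," z",(np.percentile(q[:,2],[5,50,95])+g[2]*1000).round(1))
E
```

```text
position: [0.4914, -0.1921, 0.0625]
ft_force: [-8.7, -1.7, 1.9]
[-8.73 -1.66  2.22] [1.78 1.42 1.6 ]
foot/leg 27
 y pct [-12.9  23.4  33.6]  z [57.9 68.7 76.9]
boss 53
 y pct [-13.9  23.5  31.6]  z [56.  71.9 87.2]
rear 78
 y pct [-15.4  15.2  32.4]  z [58.5 72.4 87.8]
```

The force is steady at about 9 N and the foot and boss extents fit, so I'll hand in.

```bash
python3 -c "
from h import *
print(job.close_job()); s=get_state(); print(s['time'],s['ft_force'],s['grip_width'])"
```

```text
the job is handed in; nothing more can be done
None
the job is handed in; nothing more can be done
```

I lifted the terracotta lug from the upper-left mould and pressed its feet onto the crock's bosses. I handed the job in at about 16 s with it still gripped (40 N set) and pressed. No verdict was reported.

**Last checks**
- **Push:** about 9 N at the wrist and steady, with about 2 N of it vertical.
- **Backing:** the crock's rim moved about 1.3 mm towards the V, and the force then rose steeply, so the V is backing it.
- **Pose:** the tool sits at yaw 6.1° against the crock's estimated 6.2°. Contact came within about 1 mm of where I predicted, and the tool was at its height target of 62.5 mm.
- **Level:** the undersides of the straight legs agree front and rear to about 0.5 mm, on a coarse picture (about 3.5 mm per pixel).

**What disagreed**
- **Underside height:** it read 58 mm in the side picture against the 52–55 mm I expected. I put this down to shading and pixel size, since the noisy depth reading of the foot's top (about 77 mm at its highest, 73 mm expected) showed no large error.
- **Sideways centring:** I did not measure this finely. It rests on the camera calibration, good to about 2 mm, against the 5 mm allowed.

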